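Clear the tipped dusting cup off the turntable

ROBOT

A 7-joint arm with a two-finger parallel gripper is mounted at the origin on the work surface. World frame = base frame: x ahead of the robot, y to its left, z up, the work surface at z = 0. Lengths are in m, angles in rad, forces in N, time in s.
With the tool pointing down it reaches from about 0.4 to 0.875 m from the base axis. Payload 4.4 kg.
Tool frame: the origin (TCP) lies between the finger pads; the fingertips stand 17 mm ahead of it and the grasp point (between the pads) lies 2 mm behind it (robot.tips_ahead is the distance from the TCP to the fingertips, in m); z points along the fingers, y is the direction in which the jaws open and shut (so a half turn about z gives the same grasp; the last joint's range is limited). The gripper opens to 85 mm and grips with 20 to 120 N. Pads are 22 mm wide; open, the fingers measure 114 mm over their backs; the gripper's body (76 mm by 85 mm) begins 54 mm behind the grasp point. The pads swing forward as they close: fully open they stand 13 mm farther back than shut.
Start: joints at [1.034, 0.628, 0.038, 1.517, -0.027, 0.996, -0.02], TCP at [0.295, -0.579, 0.248] pointing down, gripper open.
Joint ranges: [-3.06, 3.06], [-0.37, 2.12], [-1.25, 1.32], [0.18, 2.47], [-1.1, 4.24], [0.23, 1.98], [-2.94, 2.94]. Speed limits (rad/s): [2.57, 2.57, 3.14, 3.14, 3.14, 3.14, 3.14].

INTERFACE

Orientations are given as a unit quaternion [w, x, y, z].
In Python, from plant import sensors, optics, ticket, robot gives the robot as it stands. The module is installed in compiled form; this text tells all that it offers.
- The arm moves only by the tool drive_tool, never from a script. Its argument "deltas" is a list of rows, each a list of 3 entries, a list of its own where there are three numbers: the turn, a rotation vector about the tool's x, y, z in units of 10 degrees (1.0 is 10 degrees), then the shift along the tool's x, y, z in units of 40 mm (1.0 is 40 mm), then the closure, from -1 (fully open) to 1 (shut). A call has 1 to 20 rows; each row shifts and turns the pose as measured when the row begins, along the tool's axes as they then stand; what a row does not reach is not made up. A row lasts 1/8 s, in which the tool goes at most 62.5 mm and 10.7 degrees, less where a joint would pass 70% of its speed; a pose out of reach is approached as far as the arm can. A call is refused whole if a number of a shift passes 1 or a number of a turn 1, either way. A call with a gripper value outside its range is refused whole. The fingers move at their own pace and stop on an object; the grip force is fixed at half the most. Time passes only in rows, so rows that do not move let the fingers close. It gives the time, the measured TCP pose, the force and the opening at its end, in the units of the state.
- sensors.state(): the state, without advancing time (a new reading comes with each control period).
- optics.grab_frame(name): name is "side" or "top"; returns a dict with "img" (420x560x3 uint8, red, green, blue), "fovy" (degrees; the focal length in pixels is half the picture's height over the tangent of half this angle, whatever the lens; pixels are square), "cx", "cy" (the principal point, pixels), "extrinsics" (4x4, takes a point from world to camera coordinates). Camera axes: x right, y up, looking along -z (the intrinsics and any distortion apply to the point x, -y, -z); pixel columns grow to the right and rows downward; lengths in m; the calibration is good to about 2 mm. A picture is of the moment at which its call begins. There is no depth.
- ticket.finish_job(): hands the job in, once; it reports no verdict.
The state is a dict: "t": time; "qpos": joint angles; "joint_vel": joint speeds; "tau": joint torques, N m; "ee_pos": TCP position; "ee_rot": TCP orientation; "force": force on the tool from outside, world axes, zero at the start; "ft_torque": the same for the moment, N m; "opening": finger opening in m.
Only numpy, scipy, OpenCV 4.12 (cv2) and the standard library are available. Lean on these libraries where they do the work, as an engineer would, in place of code of your own. Each camera call takes 0.05 s, during which the arm holds its last target.

TASK

One of the four eight-sided dusting cups on the free-spinning turntable has tipped over. Lift it up off the turntable and lay it on its side in the shallow silicone dish in the pull-out tray for washing, setting it down rather than dropping it. Leave the other three cups standing on the turntable and the tong lying where it is.

Things in the scene. Friction and masses are not known exactly. Their poses are not given: they have to be found in the camera images.
- tipped_cup: The only cup lying down: a closed eight-sided prism, 44 mm across flats, 62 mm long, about 60 g; frosted clear body, white foot and flush white twist lid. It lies on a flat on the platter, at any heading. Origin: centre of the solid, 22 mm above what it lies on. x: along its length, foot to lid; y: level at the start, square to the two upright flats 44 mm apart; z: up at the start.
- turntable: Turntable, on the robot's left with the tray on the right or the other way round. Origin: on its axis at the table surface. The round grey platter, radius 150 mm, turns endlessly about the vertical with almost no friction, so a sideways push turns it. Its upper face is 30 mm above the table; a rim 4 mm thick stands 8 mm above that. The black foot below (radius 105 mm) is fixed.
- cup0: Standing dusting cup of the same make (44 mm across flats, 62 mm tall) on the platter, at least 95 mm from the centre of the lying one; loose, about 80 g. Origin: centre of its underside; z axis up to the lid.
- cup1: Standing dusting cup of the same make (44 mm across flats, 62 mm tall) on the platter, at least 95 mm from the centre of the lying one; loose, about 80 g. Origin: centre of its underside; z axis up to the lid.
- cup2: Standing dusting cup of the same make (44 mm across flats, 62 mm tall) on the platter, at least 95 mm from the centre of the lying one; loose, about 80 g. Origin: centre of its underside; z axis up to the lid.
- dish: Hard grey silicone dish fixed in the tray: rectangular, 156 mm along its x, 136 mm along its y, 22 mm high outside, walls 6 mm, floor 6 mm thick. Origin: centre of its underside, 4 mm above the table; so the inner floor (144 x 124 mm) is 6 mm above the origin and 10 mm above the table. z up.
- tray: Clear acrylic pull-out tray lying on the table, fixed: 270 mm along its x, 190 mm along its y, walls 4 mm thick and 42 mm high with a thin aluminium edge. Origin: centre of its underside. The dish's centre lies 45 mm from it along the tray's +x (same axes as the dish); the tong lies at its -x end.
- tong: Red plastic tong, loose, about 150 mm long, 22 mm wide, 12 mm thick, lying across the tray beside the dish. Origin: centre of its underside, near its middle; long axis y.

How it is judged:
By the outcome, as a careful person would: the job done as asked, in the order asked, and still so for the second after the job is handed in, with the robot touching nothing.
It also fails if it takes over 40 s, if anything falls off the work surface, if the arm or the gripper's body presses on something with over 40 N, if the wrist force passes 120 N, or if a joint passes its speed limit or range.

## Working session

There is one attempt and no reset: what is moved stays moved. The work goes in short steps, Python scripts to look and compute and a tool call to move; the robot and the scene stay as the last step left them, time stands still between calls to the robot, and variables do not carry over. Pictures are saved under pics/ and viewed, and the job is handed in when it is done.

Besides the shell and the picture viewer there is one more tool, called after "Call:" as name(argument=value, ...) on one line, values as JSON. drive_tool: Moves the arm, as the interface text tells. Its arguments: {"type":"object","properties":{"deltas":{"type":"array"}},"required":["deltas"]}

```bash
mkdir -p pics && python3 - <<'E'
from plant import sensors, optics, robot
import cv2, numpy as np
s=sensors.state()
for k,v in s.items(): print(k,np.round(v,4))
for n in("side","top"):
    f=optics.grab_frame(n); cv2.imwrite(f"pics/{n}0.png",f["img"][:,:,::-1])
    print(n,{k:(np.round(v,4).tolist()) for k,v in f.items() if k!="img"})
    np.save(f"{n}0.npy",f,allow_pickle=True)
E
```

```text
t 0.0
qpos [ 1.0342  0.6293  0.0385  1.5184 -0.027   0.9963 -0.02  ]
joint_vel [ 0.0007  0.0011  0.0008 -0.0005  0.0002 -0.      0.0007]
tau [-2.30000e-03 -5.63400e+01  1.22610e+00 -1.93444e+01  1.11000e-02
  1.04000e-02 -0.00000e+00]
ee_pos [ 0.2946 -0.5788  0.2474]
ee_rot [-9.000e-04  9.724e-01  2.332e-01 -2.000e-04]
force [-0.0387  0.0438 -0.081 ]
ft_torque [-0.0069 -0.0089  0.0489]
opening 0.0853
side {'fovy': 45.8053, 'cx': 274.2308, 'cy': 211.9601, 'extrinsics': [[-0.8217, -0.5697, -0.0158, 0.4292], [0.305, -0.4631, 0.8322, -0.2151], [-0.4814, 0.679, 0.5542, -0.8684], [0.0, 0.0, 0.0, 1.0]]}
top {'fovy': 46.9518, 'cx': 278.7992, 'cy': 208.7858, 'extrinsics': [[0.0132, -0.9998, -0.0134, -0.0133], [0.9823, 0.0105, 0.187, -0.5116], [-0.1868, -0.0156, 0.9823, -0.8301], [0.0, 0.0, 0.0, 1.0]]}
```

View pics/top0.png

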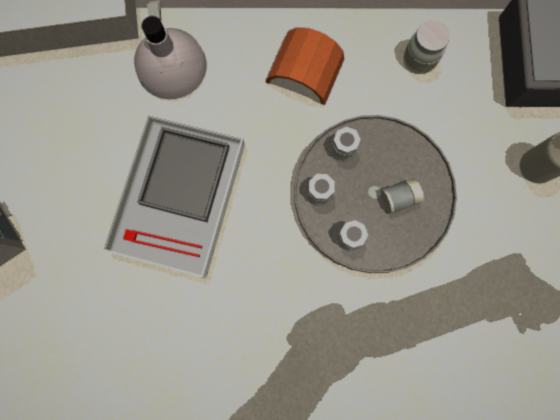

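View pics/side0.png

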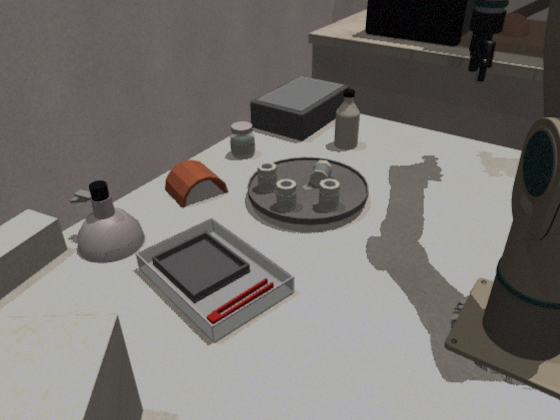

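The top view shows the platter centred near (374,194), with the tipped cup at about (401,196). The standing cups are at about (347,142), (321,188) and (353,235). The tray is on the left with the dish near (184,175) and the tong near (163,243). I'll zoom in on the cup and the dish.

```bash
cat > h.py <<'E'
import numpy as np, cv2
from plant import sensors, optics
def ray(f,u,v):
    h=f["img"].shape[0]; fl=h/2/np.tan(np.radians(f["fovy"])/2)
    E=np.array(f["extrinsics"]); R,t=E[:3,:3],E[:3,3]
    d=R.T@np.array([(u-f["cx"])/fl,-(v-f["cy"])/fl,-1.]); return -R.T@t,d
def pt(f,u,v,z):
    o,d=ray(f,u,v); return o+d*(z-o[2])/d[2]
def px(f,P):
    h=f["img"].shape[0]; fl=h/2/np.tan(np.radians(f["fovy"])/2)
    E=np.array(f["extrinsics"]); c=E[:3,:3]@np.asarray(P)+E[:3,3]
    return np.array([f["cx"]+fl*c[0]/-c[2], f["cy"]-fl*c[1]/-c[2]])
def crop(f,x,y,w,h,s,name):
    c=f["img"][y:y+h,x:x+w,::-1]; cv2.imwrite("pics/"+name,cv2.resize(c,None,fx=s,fy=s,interpolation=cv2.INTER_CUBIC))
E
python3 - <<'E'
from h import *
t=np.load("top0.npy",allow_pickle=True).item(); s=np.load("side0.npy",allow_pickle=True).item()
crop(t,370,165,75,60,10,"tc.png"); crop(t,100,110,150,170,3,"tt.png"); crop(s,240,145,140,85,5,"sc.png")
E
```

```text
(no output)
```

View pics/tc.png

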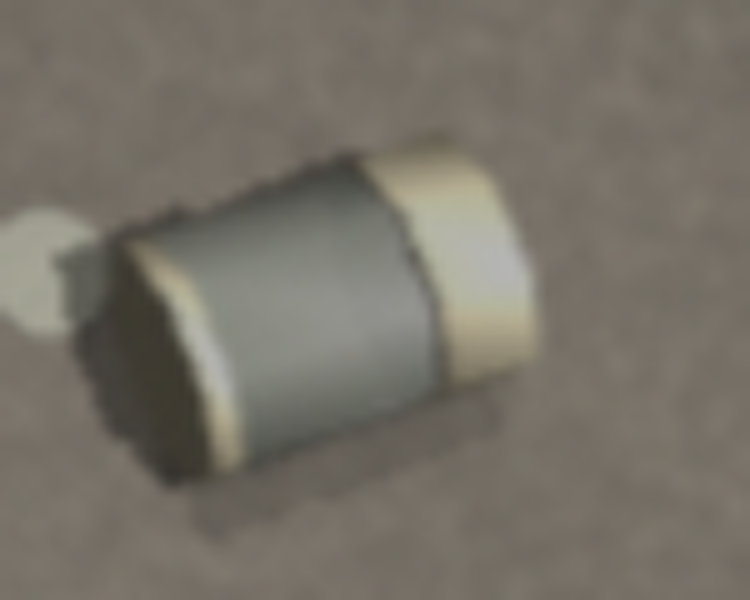

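View pics/tt.png

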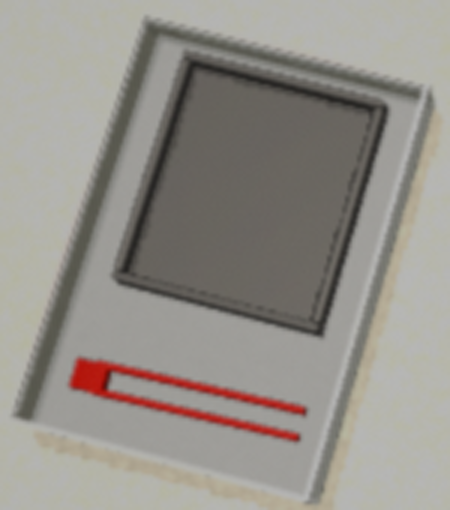

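View pics/sc.png

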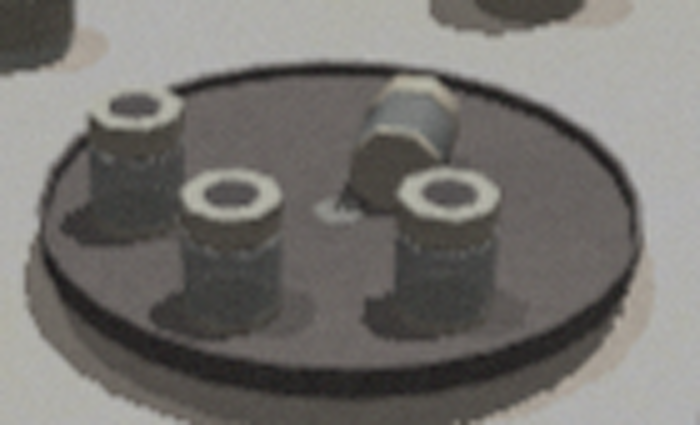

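```bash
python3 - <<'E'
from h import *
np.set_printoptions(precision=4,suppress=True)
t=np.load("top0.npy",allow_pickle=True).item(); s=np.load("side0.npy",allow_pickle=True).item()
g=lambda u,v,z:pt(t,370+u/10-.45,165+v/10-.45,z)
F=[g(135,240,.061),g(180,290,.074),g(225,385,.074),g(215,470,.061)]
L=[g(455,138,.061),g(495,175,.074),g(535,265,.074),g(540,365,.061)]
f=np.mean(F,0);l=np.mean(L,0);print("foot",F,"\nlid",L);d=l-f
print("mid",(f+l)/2,"len",np.linalg.norm(d[:2]),"head",np.degrees(np.arctan2(d[1],d[0])))
for n,u,v in(("hub",374.5,191.8),):print(n,pt(t,u,v,.03))
for u,v in((347,142),(321,187),(353.5,235)):print("cup",pt(t,u,v,.092))
tt=lambda u,v,z:pt(t,100+u/3-.33,110+v/3-.33,z)
D=[tt(185,54,.026),tt(386,104,.026),tt(321,333,.026),tt(116,278,.026)]
print("dish",D,np.mean(D,0),[np.linalg.norm(D[i]-D[i-1]) for i in range(4)])
d=(D[0]-D[3])+(D[1]-D[2]);print("dish x heading",np.degrees(np.arctan2(d[1],d[0])))
print("tong",tt(190,400,.016))
# cross-check in side: foot face centre & mid
for P in((f+l)/2,): 
  print(px(s,[P[0],P[1],.052]),px(s,[f[0],f[1],.052]),px(s,[l[0],l[1],.052]))
E
```

```text
foot [array([ 0.5484, -0.1944,  0.061 ]), array([ 0.5363, -0.1995,  0.074 ]), array([ 0.5192, -0.2069,  0.074 ]), array([ 0.5064, -0.2075,  0.061 ])] 
lid [array([ 0.5678, -0.2525,  0.061 ]), array([ 0.5578, -0.2558,  0.074 ]), array([ 0.5415, -0.2622,  0.074 ]), array([ 0.5261, -0.266 ,  0.061 ])]
mid [ 0.5379 -0.2306  0.0675] len 0.06067749290644586 head -70.03753599778142
hub [ 0.5493 -0.1847  0.03  ]
cup [ 0.6248 -0.1269  0.092 ]
cup [ 0.5427 -0.0807  0.092 ]
cup [ 0.4593 -0.1358  0.092 ]
dish [array([0.673 , 0.2221, 0.026 ]), array([0.6405, 0.0914, 0.026 ]), array([0.4921, 0.1268, 0.026 ]), array([0.5255, 0.2567, 0.026 ])] [0.5828 0.1742 0.026 ] [np.float64(0.15153344739264313), np.float64(0.1346578643587236), np.float64(0.1526380297583655), np.float64(0.13406832608081765)]
dish x heading -13.323077962737772
tong [0.4506 0.2084 0.016 ]
[320.8275 172.7593] [318.6262 178.5928] [322.945  167.1479]
```

Estimated cup centre is (0.538, -0.231), axis heading -70°. The dish centre is (0.583, 0.174), heading -13°. I'll move above the cup first, then turn the wrist.

Call:
drive_tool(deltas=[[[0, 0, 0], [0.8, -0.4, 0.2], -1], [[0, 0, 0], [0.8, -0.4, 0.2], -1], [[0, 0, 0], [0.8, -0.4, 0.2], -1], [[0, 0, 0], [0.8, -0.4, 0.2], -1], [[0, 0, 0], [0.8, -0.4, 0.2], -1], [[0, 0, 0], [0.8, -0.4, 0.2], -1], [[0, 0, 0], [0.8, -0.4, 0.2], -1], [[0, 0, 0], [0.8, -0.4, 0.2], -1], [[0, 0, 0], [0.8, -0.4, 0.2], -1], [[0, 0, 0], [0.8, -0.4, 0.2], -1], [[0, 0, 0], [0.8, -0.4, 0], -1], [[0, 0, -0.9], [0, 0, 0], -1], [[0, 0, -0.9], [0, 0, 0], -1], [[0, 0, -0.9], [0, 0, 0], -1], [[0, 0, -0.9], [0, 0, 0], -1], [[0, 0, -0.9], [0, 0, 0], -1], [[0, 0, -0.9], [0, 0, 0], -1], [[0, 0, -0.9], [0, 0, 0], -1], [[0, 0, -0.9], [0, 0, 0], -1], [[0, 0, 0], [0, 0, 0], -1]])

```text
t: 2.6
ee_pos: [0.5312, -0.2485, 0.156]
ee_rot: [-0.009, 0.634, 0.773, -0.001]
force: [-0.7, -1.0, -0.3]
opening: 0.0854
```

```bash
cat >> h.py <<'E'
from scipy.spatial.transform import Rotation as Ro
def plan(P,yh):
    s=sensors.state(); q=s["ee_rot"]; R=Ro.from_quat([q[1],q[2],q[3],q[0]]).as_matrix()
    d=R.T@(np.array(P)-s["ee_pos"])/.04
    a=np.radians(yh); Y=np.array([np.cos(a),np.sin(a),0]); 
    if Y@R[:,1]<0: Y=-Y
    Z=np.array([0,0,-1.]); T=np.stack([np.cross(Y,Z),Y,Z],1)
    r=Ro.from_matrix(R.T@T).as_rotvec(degrees=True)/10
    print("turn",np.round(r,2),"shift",np.round(d,2),"pos",np.round(s["ee_pos"],4),"F",np.round(s["force"],1),"open",round(s["opening"],4),"t",s["t"])
E
python3 - <<'E'
from h import *
plan([.538,-.231,.12],20)
f=optics.grab_frame("top");crop(f,270,100,200,180,4,"t1.png")
f=optics.grab_frame("side");cv2.imwrite("pics/s1.png",f["img"][:,:,::-1])
E
```

```text
turn [-0.07 -0.08 -0.87] shift [0.39 0.26 0.9 ] pos [ 0.5312 -0.2485  0.156 ] F [-0.7 -1.  -0.3] open 0.0854 t 2.6
```

View pics/t1.png

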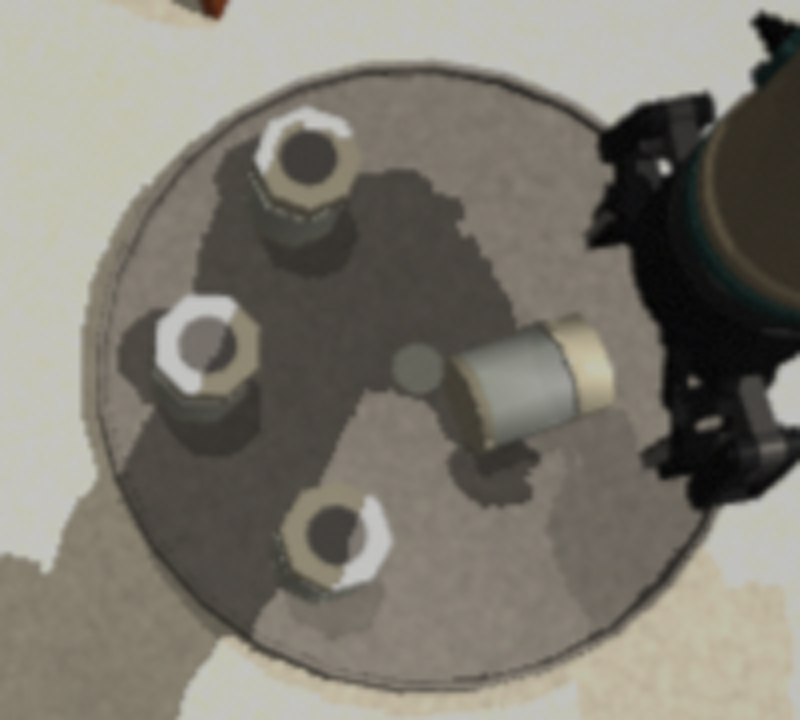

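The view shows the cup unchanged, at crop (535,380). The open fingers are at crop (600,240) and (655,460), still to the right of the cup. Next I'll check that projection against the TCP.

```bash
python3 - <<'E'
from h import *
f=optics.grab_frame("top")
for z in (.139,.156):
  p=px(f,[.5312,-.2485,z]);print(z,p,(p-[270,100])*4)
g=px(f,[.538,-.2306,.0675]);print((g-[270,100])*4)
E
```

```text
0.139 [426.05485606 188.21702967] [624.21942424 352.86811867]
0.156 [429.09664209 185.78145857] [636.38656836 343.12583428]
[537.23037879 374.34779393]
```

Call:
drive_tool(deltas=[[[0, 0, -0.9], [0.4, 0.25, 0], -1], [[0, 0, 0], [0, 0, 0], -1], [[0, 0, 0], [0, 0, 0], -1]])

```text
t: 3.12
ee_pos: [0.5378, -0.2316, 0.1562]
ee_rot: [-0.009, 0.574, 0.819, -0.002]
force: [-1.0, -0.7, -0.9]
opening: 0.0857
```

```bash
python3 - <<'E'
from h import *
plan([.538,-.231,.053],20)
E
```

```text
turn [-0.07 -0.07 -0.  ] shift [-0.02  0.04  2.58] pos [ 0.5378 -0.2316  0.1562] F [-1.  -0.7 -0.9] open 0.0857 t 3.125
```

Call:
drive_tool(deltas=[[[-0.07, -0.07, 0], [0, 0, 0.5], -1], [[0, 0, 0], [0, 0, 0.5], -1], [[0, 0, 0], [0, 0, 0.5], -1], [[0, 0, 0], [0, 0, 0.4], -1], [[0, 0, 0], [0, 0, 0.3], -1], [[0, 0, 0], [0, 0, 0], -1], [[0, 0, 0], [0, 0, 0], -1]])

```text
t: 4.0
ee_pos: [0.5374, -0.2366, 0.0664]
ee_rot: [0.002, 0.58, 0.815, -0.002]
force: [-0.2, -0.4, 0.2]
opening: 0.0852
```

```bash
python3 - <<'E'
from h import *
plan([.538,-.231,.053],20)
f=optics.grab_frame("top");crop(f,340,120,140,105,5,"t2.png")
f=optics.grab_frame("side");crop(f,240,100,140,120,5,"s2.png")
E
```

```text
turn [-0.    0.03 -0.09] shift [0.13 0.06 0.33] pos [ 0.5374 -0.2366  0.0664] F [-0.2 -0.4  0.2] open 0.0852 t 4.0
```

View pics/t2.png

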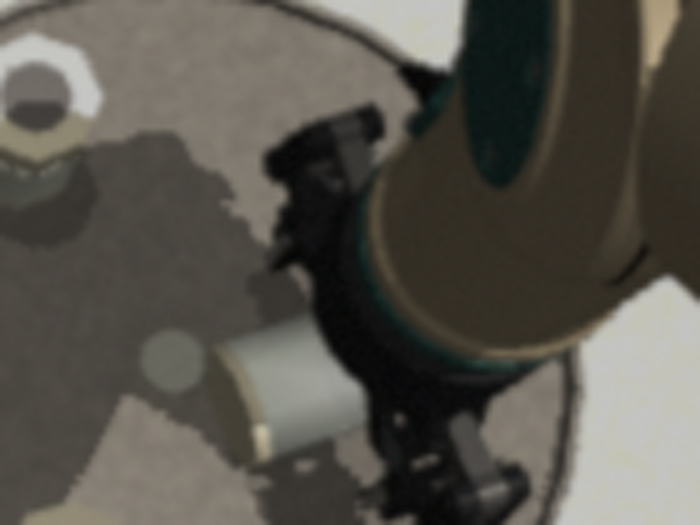

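View pics/s2.png

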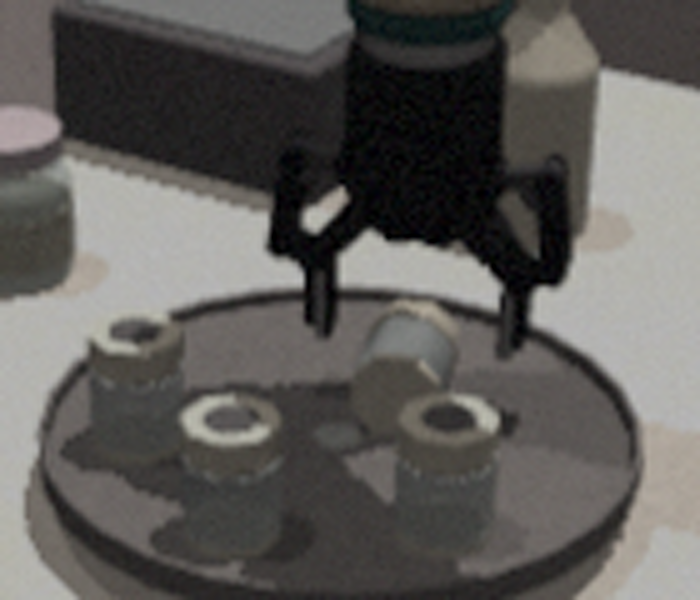

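The fingers straddle the cup: side crop shows tips at (320,330) and (508,350), with the cup between at about (408,360). I'll correct the offset and lower.

Call:
drive_tool(deltas=[[[0, 0, -0.1], [0.13, 0.06, 0.2], -1], [[0, 0, 0], [0, 0, 0.14], -1], [[0, 0, 0], [0, 0, 0], -1]])

```text
t: 4.47
ee_pos: [0.5386, -0.2305, 0.0528]
ee_rot: [0.003, 0.572, 0.82, -0.001]
force: [0.1, -0.7, -0.0]
opening: 0.0854
```

```bash
python3 - <<'E'
from h import *
plan([.538,-.231,.053],20)
E
```

```text
turn [0.01 0.04 0.02] shift [-0.01 -0.02 -0.01] pos [ 0.5386 -0.2305  0.0528] F [ 0.1 -0.7 -0. ] open 0.0854 t 4.475
```

Call:
drive_tool(deltas=[[[0, 0, 0], [0, 0, 0], -0.4], [[0, 0, 0], [0, 0, 0], -0.2], [[0, 0, 0], [0, 0, 0], 0], [[0, 0, 0], [0, 0, 0], 0.2], [[0, 0, 0], [0, 0, 0], 1], [[0, 0, 0], [0, 0, 0], 1], [[0, 0, 0], [0, 0, 0], 1], [[0, 0, 0], [0, 0, 0], 1]])

```text
t: 5.48
ee_pos: [0.5388, -0.2308, 0.0531]
ee_rot: [0.003, 0.573, 0.82, -0.001]
force: [0.7, -0.2, 0.3]
opening: 0.0432
```

```bash
python3 - <<'E'
from h import *
plan([.538,-.231,.053],20)
f=optics.grab_frame("top");crop(f,270,100,200,150,4,"t3.png")
f=optics.grab_frame("side");crop(f,240,100,140,120,5,"s3.png")
E
```

```text
turn [0.01 0.04 0.01] shift [ 0.   -0.02  0.  ] pos [ 0.5388 -0.2308  0.0531] F [ 0.7 -0.2  0.3] open 0.0432 t 5.475
```

View pics/t3.png

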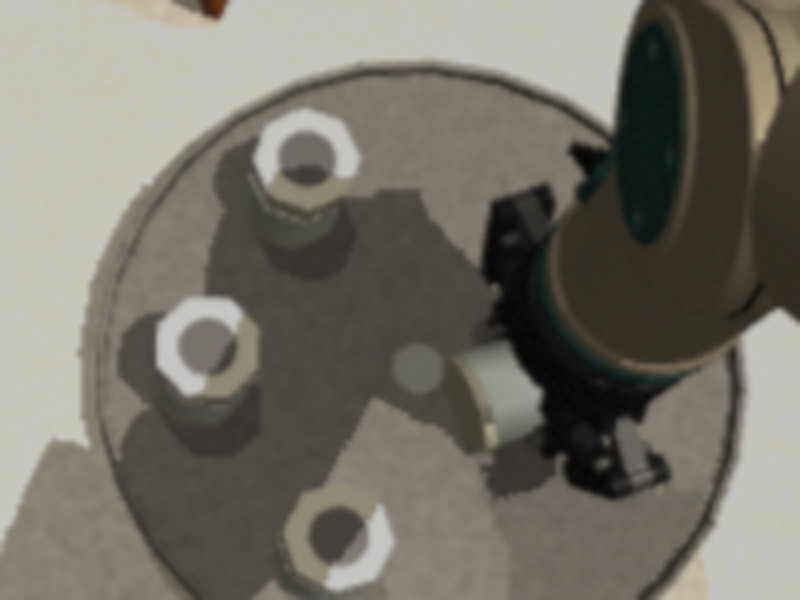

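View pics/s3.png

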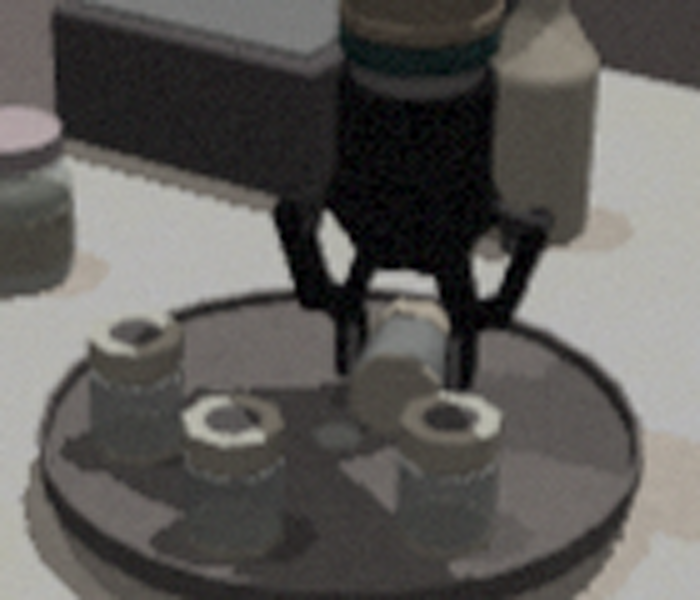

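The fingers grip the cup at its middle (side crop (405,365)), with the opening at 43 mm. The other cups haven't moved. I'll lift straight up now.

Call:
drive_tool(deltas=[[[0, 0, 0], [0, 0, -0.3], 1], [[0, 0, 0], [0, 0, -0.5], 1], [[0, 0, 0], [0, 0, -0.6], 1], [[0, 0, 0], [0, 0, -0.7], 1], [[0, 0, 0], [0, 0, -0.7], 1], [[0, 0, 0], [0, 0, -0.7], 1], [[0, 0, 0], [0, 0, -0.6], 1], [[0, 0, 0], [0, 0, 0], 1], [[0, 0, 0], [0, 0, 0], 1]])

```text
t: 6.7
ee_pos: [0.537, -0.2295, 0.2265]
ee_rot: [0.004, 0.572, 0.82, -0.002]
force: [0.4, -0.5, -0.9]
opening: 0.0433
```

```bash
python3 - <<'E'
from h import *
plan([.583,.174,.2],-13.3)
f=optics.grab_frame("side");crop(f,200,50,200,150,4,"s4.png")
E
```

```text
turn [0.02 0.04 3.35] shift [9.08 4.56 0.6 ] pos [ 0.537  -0.2295  0.2265] F [ 0.4 -0.5 -0.9] open 0.0433 t 6.7
```

View pics/s4.png

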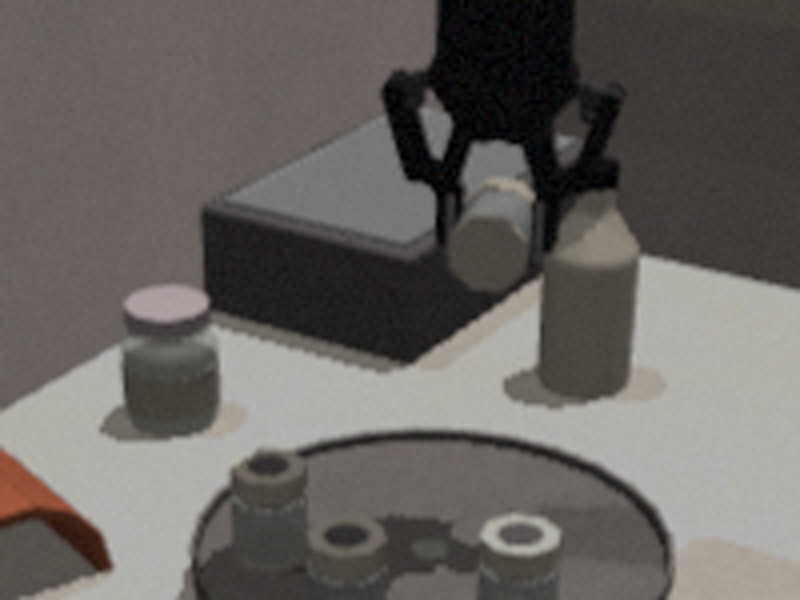

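The cup is held clear of the platter at crop (490,235), and the platter still has its three cups. Next I'll carry it over to the dish.

Call:
drive_tool(deltas=[[[0, 0, 0], [0.3, 0.15, 0], 1], [[0, 0, 0], [0.6, 0.3, 0], 1], [[0, 0, 0], [0.8, 0.4, 0], 1], [[0, 0, 0], [0.8, 0.4, 0], 1], [[0, 0, 0], [0.8, 0.4, 0], 1], [[0, 0, 0], [0.8, 0.4, 0], 1], [[0, 0, 0], [0.8, 0.4, 0], 1], [[0, 0, 0], [0.8, 0.4, 0], 1], [[0, 0, 0], [0.8, 0.4, 0], 1], [[0, 0, 0], [0.8, 0.4, 0], 1], [[0, 0, 0], [0.7, 0.35, 0], 1], [[0, 0, 0], [0.6, 0.3, 0], 1], [[0, 0, 0], [0.4, 0.2, 0], 1], [[0, 0, 0.6], [0, 0, 0], 1], [[0, 0, 0.8], [0, 0, 0], 1], [[0, 0, 0.8], [0, 0, 0], 1], [[0, 0, 0.7], [0, 0, 0], 1], [[0, 0, 0.4], [0, 0, 0], 1], [[0, 0, 0], [0, 0, 0], 1], [[0, 0, 0], [0, 0, 0], 1]])

```text
t: 9.25
ee_pos: [0.5682, 0.1995, 0.2089]
ee_rot: [-0.007, 0.783, 0.622, -0.011]
force: [-0.9, 0.1, -0.3]
opening: 0.0427
```

```bash
python3 - <<'E'
from h import *
plan([.583,.174,.08],-13.3)
E
```

```text
turn [-0.14  0.05  0.02] shift [-0.51  0.59  3.21] pos [0.5682 0.1995 0.2089] F [-0.9  0.1 -0.3] open 0.0427 t 9.25
```

Call:
drive_tool(deltas=[[[-0.14, 0.05, 0], [-0.3, 0.3, 0.3], 1], [[0, 0, 0], [-0.2, 0.3, 0.5], 1], [[0, 0, 0], [0, 0, 0.6], 1], [[0, 0, 0], [0, 0, 0.6], 1], [[0, 0, 0], [0, 0, 0.5], 1], [[0, 0, 0], [0, 0, 0.3], 1], [[0, 0, 0], [0, 0, 0], 1], [[0, 0, 0], [0, 0, 0], 1]])

```text
t: 10.25
ee_pos: [0.5892, 0.1727, 0.0892]
ee_rot: [-0.001, 0.783, 0.623, -0.001]
force: [0.1, 0.5, -1.2]
opening: 0.0433
```

```bash
python3 - <<'E'
from h import *
plan([.583,.174,.034],-13.3)
f=optics.grab_frame("side");crop(f,120,120,200,200,3,"s5.png")
f=optics.grab_frame("top");crop(f,90,90,200,200,3,"t5.png")
E
```

```text
turn [-0.02 -0.    0.03] shift [-0.   -0.15  1.38] pos [0.5892 0.1727 0.0892] F [ 0.1  0.5 -1.2] open 0.0433 t 10.25
```

View pics/s5.png

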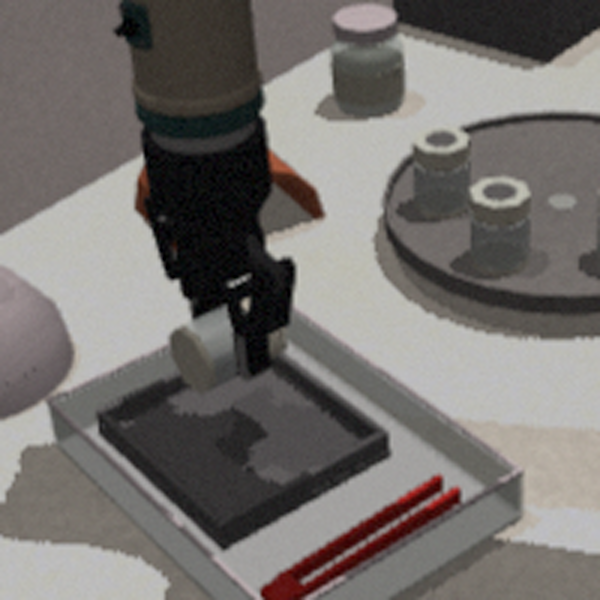

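View pics/t5.png

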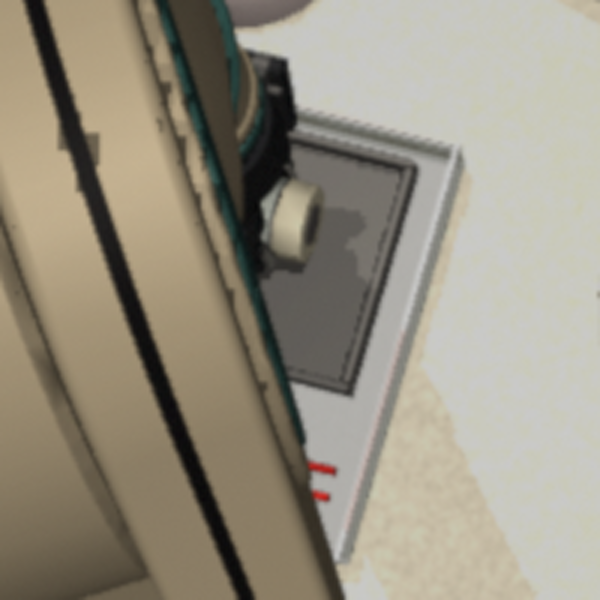

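The cup is level in the grip above the dish, at side crop (230,350). The dish interior is clear and the tong untouched. I'll correct by 6 mm and lower it.

Call:
drive_tool(deltas=[[[0, 0, 0], [0, -0.15, 0.3], 1], [[0, 0, 0], [0, 0, 0.4], 1], [[0, 0, 0], [0, 0, 0.3], 1], [[0, 0, 0], [0, 0, 0.15], 1], [[0, 0, 0], [0, 0, 0], 1], [[0, 0, 0], [0, 0, 0], 1]])

```text
t: 11.1
ee_pos: [0.5831, 0.1746, 0.0408]
ee_rot: [-0.001, 0.782, 0.623, -0.0]
force: [0.9, -0.2, -1.1]
opening: 0.043
```

```bash
python3 - <<'E'
from h import *
plan([.583,.174,.033],-13.3)
f=optics.grab_frame("side");crop(f,120,170,160,130,5,"s6.png")
print((px(f,[.583,.174,.026])-[120,170])*5)
E
```

```text
turn [-0.01 -0.01  0.03] shift [-0.01  0.    0.19] pos [0.5831 0.1746 0.0408] F [ 0.9 -0.2 -1.1] open 0.043 t 11.1
[405.75590926 445.20131488]
```

View pics/s6.png

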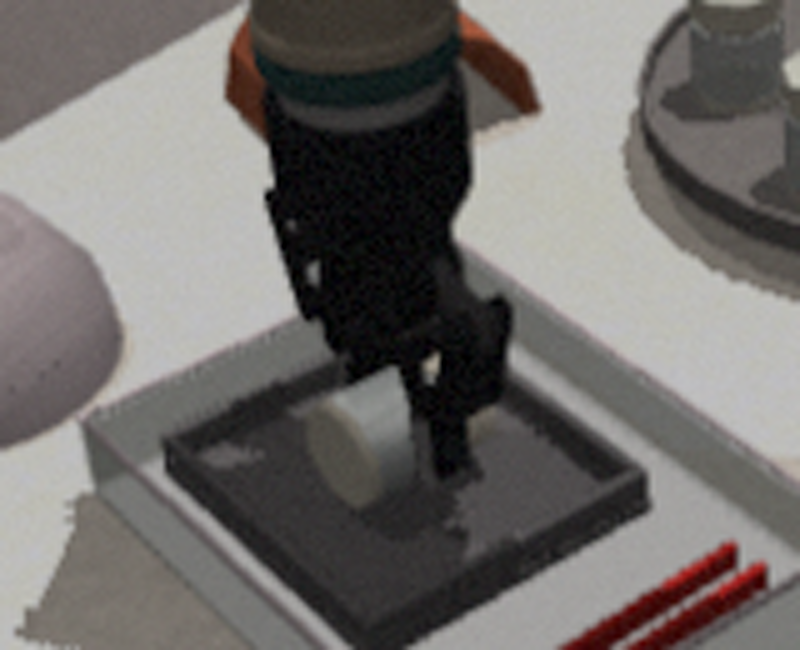

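The cup hangs just above the centre of the dish floor, at crop (360,450). I'll set it down in small steps and watch the force.

Call:
drive_tool(deltas=[[[0, 0, 0], [0, 0, 0.08], 1], [[0, 0, 0], [0, 0, 0.06], 1], [[0, 0, 0], [0, 0, 0], 1]])

```text
t: 11.52
ee_pos: [0.5837, 0.1746, 0.0357]
ee_rot: [-0.001, 0.782, 0.623, 0.001]
force: [-0.1, -0.8, 0.1]
opening: 0.0427
```

Call:
drive_tool(deltas=[[[0, 0, 0], [0, 0, 0.05], 1], [[0, 0, 0], [0, 0, 0], 1]])

```text
t: 11.78
ee_pos: [0.5837, 0.1746, 0.0336]
ee_rot: [-0.001, 0.782, 0.623, 0.001]
force: [-0.1, 0.7, -1.2]
opening: 0.0433
```

Call:
drive_tool(deltas=[[[0, 0, 0], [0, 0, 0.04], 1], [[0, 0, 0], [0, 0, 0], 1]])

```text
t: 12.02
ee_pos: [0.5841, 0.1749, 0.0335]
ee_rot: [-0.001, 0.782, 0.623, 0.001]
force: [-0.4, 0.3, -0.5]
opening: 0.0431
```

Call:
drive_tool(deltas=[[[0, 0, 0], [0, 0, 0.06], 1], [[0, 0, 0], [0, 0, 0], 1]])

```text
t: 12.28
ee_pos: [0.5845, 0.1752, 0.0336]
ee_rot: [-0.0, 0.782, 0.623, 0.002]
force: [0.6, 0.4, -0.5]
opening: 0.0431
```

Call:
drive_tool(deltas=[[[0, 0, 0], [0, 0, 0.08], 1]])

```text
t: 12.4
ee_pos: [0.5848, 0.1755, 0.033]
ee_rot: [0.0, 0.782, 0.623, 0.002]
force: [-8.7, -1.6, 40.2]
opening: 0.0429
```

```bash
python3 - <<'E'
from h import *
plan([.583,.174,.033],-13.3)
f=optics.grab_frame("side");crop(f,120,170,160,130,5,"s7.png")
E
```

```text
turn [ 0.01 -0.02  0.03] shift [-0.05 -0.04 -0.  ] pos [0.5848 0.1755 0.033 ] F [-8.7 -1.6 40.2] open 0.0429 t 12.4
```

View pics/s7.png

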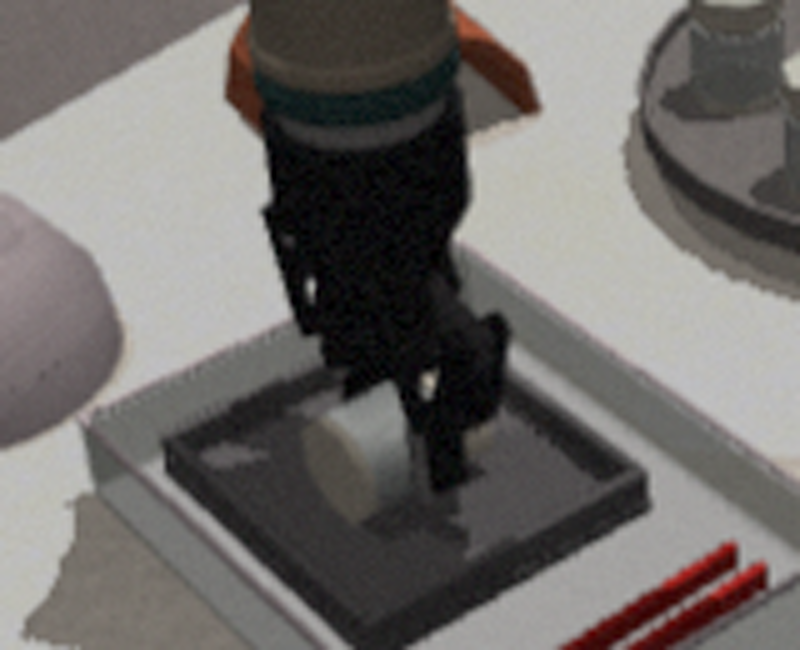

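It's on the floor: 40 N of contact at z = 0.033, the height I expected. I'll relax the push, open gently and back off upward.

Call:
drive_tool(deltas=[[[0, 0, 0], [0, 0, 0], 1], [[0, 0, 0], [0, 0, 0], 0.2], [[0, 0, 0], [0, 0, 0], 0], [[0, 0, 0], [0, 0, 0], -0.2], [[0, 0, 0], [0, 0, 0], -0.4], [[0, 0, 0], [0, 0, 0], -0.6], [[0, 0, 0], [0, 0, 0], -0.6], [[0, 0, 0], [0, 0, 0], -0.6]])

```text
t: 13.45
ee_pos: [0.5847, 0.1755, 0.032]
ee_rot: [0.0, 0.782, 0.623, 0.002]
force: [-0.1, 0.2, 0.5]
opening: 0.0685
```

```bash
python3 - <<'E'
from h import *
plan([.583,.174,.033],-13.3)
f=optics.grab_frame("side");crop(f,120,170,160,130,5,"s8.png")
E
```

```text
turn [ 0.01 -0.01  0.03] shift [-0.05 -0.03 -0.03] pos [0.5847 0.1755 0.032 ] F [-0.1  0.2  0.5] open 0.0685 t 13.45
```

View pics/s8.png

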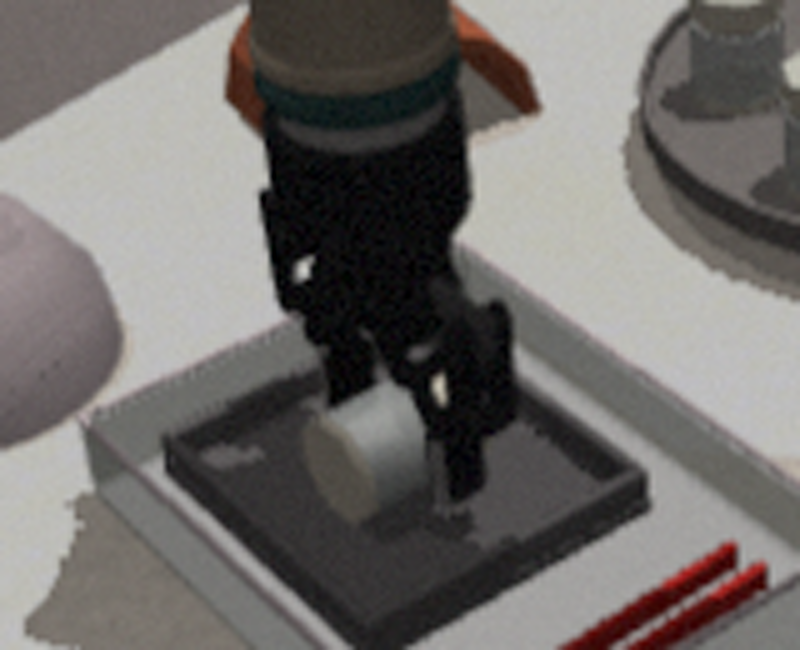

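The fingers are clear of the cup, which rests on the dish floor at crop (365,455). Next I'll back straight up.

Call:
drive_tool(deltas=[[[0, 0, 0], [0, 0, -0.3], -0.6], [[0, 0, 0], [0, 0, -0.5], -0.6], [[0, 0, 0], [0, 0, -0.7], -0.6], [[0, 0, 0], [0, 0, -0.7], -0.6], [[0, 0, 0], [0, 0, -0.7], -0.6], [[0, 0, 0], [0, 0, -0.7], -0.6], [[0, 0, 0], [0, 0, -0.7], -0.6], [[0, 0, 0], [-0.8, 0, -0.3], -0.6], [[0, 0, 0], [-0.8, 0, 0], -0.6], [[0, 0, 0], [-0.8, 0, 0], -0.6], [[0, 0, 0], [-0.8, 0, 0], -0.6], [[0, 0, 0], [-0.8, 0, 0], -0.6], [[0, 0, 0], [0, 0, 0], -0.6], [[0, 0, 0], [0, 0, 0], -0.6], [[0, 0, 0], [0, 0, 0], -0.6]])

```text
t: 15.38
ee_pos: [0.55, 0.0177, 0.2434]
ee_rot: [0.006, 0.781, 0.624, 0.013]
force: [0.1, -0.2, 0.4]
opening: 0.068
```

```bash
python3 - <<'E'
from h import *
plan([.583,.174,.033],-13.3)
f=optics.grab_frame("side");cv2.imwrite("pics/s9.png",f["img"][:,:,::-1])
f=optics.grab_frame("top");cv2.imwrite("pics/t9.png",f["img"][:,:,::-1])
E
```

```text
turn [ 0.14 -0.07  0.06] shift [ 3.93 -0.19  5.31] pos [0.55   0.0177 0.2434] F [ 0.1 -0.2  0.4] open 0.068 t 15.375
```

View pics/s9.png

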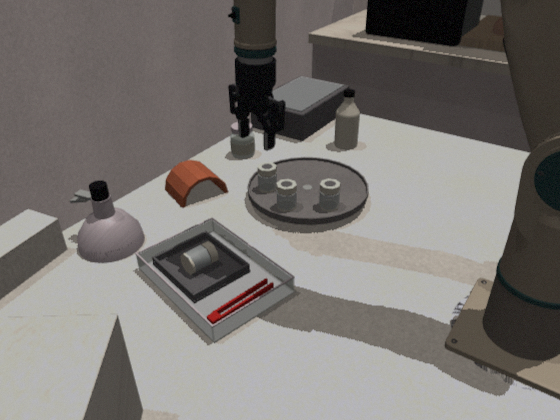

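View pics/t9.png

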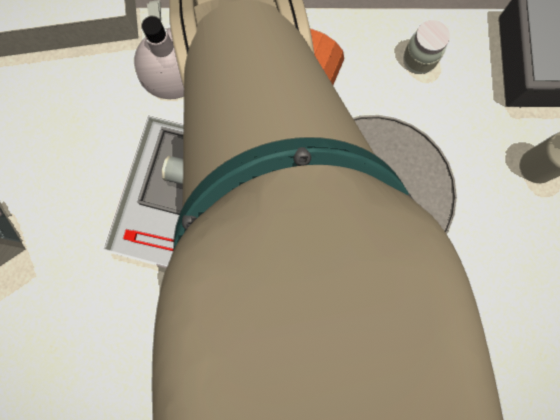

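The side view shows the cup lying in the middle of the dish at (199,259). The three cups stand at (267,178), (287,195) and (329,195), and the tong is unchanged at (241,300). The arm is clear, so I'm handing in.

```bash
python3 -c "
from plant import ticket
print(ticket.finish_job())"
```

```text
the job is handed in; nothing more can be done
None
```

The tipped cup is now lying on its side near the middle of the dish. I gripped it across its upright flats, lifted it straight up off the turntable, carried it over and lowered it until it touched the dish floor. I then opened the fingers slowly and backed the arm well clear.

- **Final check:** the last side view shows the cup lying in the dish, the other three cups standing on the turntable, and the tong where it was. The job took about 15.5 s of the 40 s allowed.
- **Not confirmed from above:** the arm blocked most of the last top view, so the end state rests mainly on the side view.
- **Contact force:** one press to confirm the cup was down read 40.2 N vertically at the wrist, well under the 120 N wrist limit. The push went through the fingers and the held cup. The 40 N limit is for the arm and gripper body, and the pictures showed neither touching anything.

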